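Fit the vent cap and leave it a quarter turn loose

ROBOT

A 6-joint arm with a two-finger parallel gripper is mounted at the origin on a cart in front of the work surface, level with it; the furniture and walls round the work are solid. World frame = base frame: x ahead of the robot, y to its left, z up, the work surface at z = 0. Lengths are in m, angles in degrees, forces in N, time in s.
With the tool pointing down it reaches from about 0.375 to 0.9 m from the base axis. Payload 3.1 kg.
Tool frame: the origin (TCP) lies at the centre of the arm's flange, where the gripper is bolted on; the fingertips stand 182 mm ahead of it and the grasp point (between the pads) lies 164 mm ahead of it; x points along the fingers, z is the direction in which the jaws open and shut, and the axes are right-handed (so a half turn about x gives the same grasp; the last joint's range is limited). The gripper opens to 87 mm and grips with 3 to 60 N. Pads are 19 mm wide; open, the fingers measure 117 mm over their backs; the gripper's body (75 mm by 190 mm) begins 51 mm behind the grasp point.
Start: joints at [66.95, 30.224, 82.088, -0, 67.689, -10.227], TCP at [0.139, 0.609, 0.405] pointing down, gripper open.
Joint ranges: [-176.69, 176.69], [-43.24, 126.21], [12.49, 139.97], [-82, 262], [0, 151.66], [-163.58, 163.58]. Speed limits (degrees/s): [159.86, 159.86, 180, 180, 180, 180].

INTERFACE

Orientations are given as a 3x3 rotation matrix whose columns are the frame's x, y, z axes.
In Python, from rig import bot gives the robot as it stands.
- The arm moves only by the shell command python3 -m crank 'ROWS' [OPENING]. ROWS is JSON, a list of rows, each an object with "offset": the shift along the tool's x, y, z in m, a list of three; "spin": the turn about the tool's x in rad. A call has 1 to 12 rows; each row shifts and turns the commanded pose from where the row before left it, along the tool's axes as they then stand; what a row does not reach is not made up. A row lasts 1/10 s, in which the tool goes at most 50 mm and 8.59 degrees, less where a joint would pass 70% of its speed; a pose out of reach is approached as far as the arm can. A call is refused whole if a number of a shift passes 0.05 or a number of a turn 0.15, either way. A call with a gripper value outside its range is refused whole. OPENING is the finger opening in m, from 0 to 0.087, set as the call begins (- or left out, the last holds). The fingers move at their own pace and stop on an object; the grip force is fixed at half the most. Time passes only in rows, so rows that do not move let the fingers close. It gives the time, the measured TCP pose, the force and the opening at its end, in the units of the state.
- bot.read_state(): the state, without advancing time (a new reading comes with each control period).
- bot.capture(name): name is "scene" or "top"; returns a dict with "pixels" (420x560x3 uint8, blue, green, red), "depth" (420x560 float32, m along the optical axis (not along the pixel's ray), 0 where there is no reading), "K" (3x3 intrinsics, pixels), "world_to_cam" (4x4, takes a point from world to camera coordinates). Camera axes: x right, y up, looking along -z (the intrinsics and any distortion apply to the point x, -y, -z); pixel columns grow to the right and rows downward; lengths in m; the calibration is good to about 2 mm. A picture is of the moment at which its call begins.
- bot.hand_in(): hands the job in, once; it reports no verdict.
Trained networks look in a picture, given as the dict that the camera call returned (one of the last four; its "shot" number tells which), for a name from the list of things; names that differ only in an ending like _2 or _b are one class to them, and where a whole thing is asked for, a point or a joint stands for the part that bears it (a point fixed in the world has none). Each returns a list of dicts, best first, with "p" (0 to 1); they miss things now and then, are a little off and sometimes report something else, mostly with a low value. They report only what shows in the picture. A call takes as long as a camera call.
- bot.regions_of(label, picture): "region" (420x560 bool, what is visible of it) and "extent" ([centre column, centre row, width, height] in pixels, round what is visible of it).
The state is a dict: "time_s": time; "joint_positions": joint angles; "qvel": joint speeds; "tau": joint torques, N m; "position": TCP position; "tcp_rot": TCP orientation; "force": force on the tool from outside, world axes, zero at the start; "moment": the same for the moment, N m; "opening": opening from 0.0 (shut) to 1.0 (fully open).
Only numpy, scipy, OpenCV 4.12 (cv2) and the standard library are available. Lean on these libraries where they do the work, as an engineer would, in place of code of your own. Each camera call takes 0.05 s, during which the arm holds its last target.

TASK

Pick up the black knurled vent cap and screw it clockwise onto the threaded neck of the green desiccant canister until it bottoms out on the seat, then back it off a quarter turn so that the canister can vent. Finish while still gripping the cap at that setting, keeping it still, and leave the small parts standing nearby (blue capacitor, copper-wound choke, orange relay) where they are.

Things in the scene. Friction and masses are not known exactly. Their poses are not given: they have to be found in the camera images.
- cap: Loose black knurled plastic cap, 49 mm across, 32 mm high, 0.07 kg, mouth down on the bench. Origin: centre of its rim (underside); z up through the closed top; an orange stripe on top points along x. The mouth is 41 mm wide, 26 mm deep, with four lugs (2.8 mm thick, 3 mm above the rim, 90 degrees apart) reaching in to a 32 mm circle. Grip across the knurling from above.
- canister: Green round canister, 86 mm across on a 104 mm base flange, screwed to the bench and immovable. Origin: centre of its underside, z up. A white threaded neck stands on its top: see seat.
- seat (a point): Centre of the flat 52 mm aluminium seat round the foot of the neck, 70 mm above the bench, z up; the cap's rim rests on it when bottomed out, and the cap then turns no further. Right-hand thread, clockwise from above tightens, 24 mm rise per full turn (6 mm per quarter), less 1 to 2 mm of play and give. The cap stays put when let go, so it may be turned in several grasps.
- capacitor: Bystander: blue can capacitor 35 mm across, 50 mm high, standing on end; origin at the centre of its underside.
- choke: Bystander: copper-wound ring choke 50 mm across, 20 mm high; origin at the centre of its underside.
- relay: Bystander: orange relay block 28x44x34 mm; origin at the centre of its underside.
- neck_top (a point): Centre of the neck's top, 22 mm above the seat. The neck is white, 30 mm across, 38 mm over its thread; the top 7.5 mm taper to 18 mm and centre the cap. Four-start thread, started at any yaw: set straight down over the neck, the cap rests with its rim 7 to 13 mm above the seat, and 105 to 195 degrees clockwise from there bottom it out.

How it is judged:
By the outcome, as a careful person would: the job done as asked, in the order asked, and still so for the second after the job is handed in, while the arm keeps its last pose, push and grip.
It also fails if it takes over 64 s, if anything falls off the work surface, if the arm or the gripper's body presses on something with over 40 N, if the wrist force passes 120 N, or if a joint passes its speed limit or range.

## Working session

There is one attempt and no reset: what is moved stays moved. The work goes in short steps, Python scripts to look and compute and a shell command to move; the robot and the scene stay as the last step left them, time stands still between calls to the robot, and variables do not carry over. Pictures are saved under pics/ and viewed, and the job is handed in when it is done.

```bash
mkdir -p pics; ls; cat > h.py <<'E'
import numpy as np, cv2
from rig import bot
def pts(c):
    K=c["K"];d=c["depth"];v,u=np.mgrid[:420,:560]
    x=(u-K[0,2])/K[0,0]*d;y=(v-K[1,2])/K[1,1]*d
    P=np.stack([x,-y,-d,np.ones_like(d)],-1)
    return (P@np.linalg.inv(c["world_to_cam"]).T)[...,:3]
E
python3 - <<'E'
from h import *
s=bot.read_state();print(s)
for n in ["scene","top"]:
    c=bot.capture(n);cv2.imwrite(f"pics/{n}0.png",c["pixels"]);W=pts(c)
    print(n,{k:(v.shape if hasattr(v,'shape') and k in("pixels","depth") else v) for k,v in c.items() if k not in("pixels","depth")})
    for l in ["cap","canister","capacitor","choke","relay"]:
        for r in bot.regions_of(l,c)[:2]:
            m=r["region"]&(c["depth"]>0);p=W[m]
            if len(p)==0: continue
            zt=np.percentile(p[:,2],97);t=p[p[:,2]>zt-.006]
            print(l,round(r["p"],2),np.round(r["extent"]),"n",len(p),"ztop",zt.round(4),"topmid",((t.max(0)+t.min(0))/2).round(4),"mean",t.mean(0).round(4),p.min(0).round(3),p.max(0).round(3))
E
```

```text
pics
{'time_s': 0.0, 'joint_positions': array([ 6.69482334e+01,  3.02779022e+01,  8.21560951e+01,  9.30688177e-04,
        6.76909170e+01, -1.02287041e+01]), 'qvel': array([-0.05985936,  0.01835869, -0.06827463, -0.01309493,  0.05043066,
       -0.09000836]), 'tau': array([-2.68486758e-05, -4.40036952e+01, -1.76594889e+01,  6.33665244e-02,
        5.80061821e-02, -1.61504186e-04]), 'position': array([0.13855936, 0.60909142, 0.40378425]), 'tcp_rot': array([[-8.67499142e-04, -9.75058552e-01,  2.21946092e-01],
       [-2.00019812e-03,  2.21947423e-01,  9.75056583e-01],
       [-9.99997623e-01,  4.01924594e-04, -2.14284948e-03]]), 'force': array([ 0.18810037, -0.26574641, -0.85175294]), 'moment': array([-0.05071336,  0.05644607, -0.01578784]), 'opening': 1.0023423844530739}
scene {'K': array([[412.28722906,   0.        , 281.88633847],
       [  0.        , 412.28722906, 206.60466929],
       [  0.        ,   0.        ,   1.        ]]), 'world_to_cam': array([[-0.81682671, -0.57676227, -0.01180757,  0.48636304],
       [ 0.39258097, -0.57074853,  0.72119782, -0.29813349],
       [-0.422
[... 1581 characters left out ...]
mean [0.5528 0.152  0.032 ] [ 0.529  0.129 -0.   ] [0.58  0.175 0.038]
canister 0.98 [332. 238.  49.  44.] n 1428 ztop 0.0907 topmid [ 0.5462 -0.1272  0.0899] mean [ 0.5461 -0.1271  0.0895] [ 0.497 -0.174 -0.002] [ 0.597 -0.076  0.095]
capacitor 0.81 [269. 197.  12.  20.] n 204 ztop 0.0543 topmid [0.6333 0.0238 0.0521] mean [0.6335 0.0242 0.0506] [0.617 0.009 0.01 ] [0.649 0.039 0.056]
choke 0.8 [275. 271.  17.  17.] n 218 ztop 0.0215 topmid [0.4657 0.0111 0.0193] mean [0.4666 0.012  0.0177] [ 0.446 -0.01   0.002] [0.486 0.032 0.023]
relay 0.71 [360. 172.  17.  15.] n 239 ztop 0.0374 topmid [ 0.7012 -0.1842  0.0359] mean [ 0.7008 -0.1848  0.0341] [ 0.686 -0.208  0.017] [ 0.716 -0.162  0.04 ]
```

```bash
python3 - <<'E'
import cv2,numpy as np
a=cv2.imread("pics/scene0.png");cv2.imwrite("pics/scene0b.png",cv2.resize(a,(784,588)))
b=cv2.imread("pics/top0.png")[130:310,150:400];cv2.imwrite("pics/top0b.png",cv2.resize(b,None,fx=3,fy=3,interpolation=2))
E
```

```text
(no output)
```

View pics/scene0b.png

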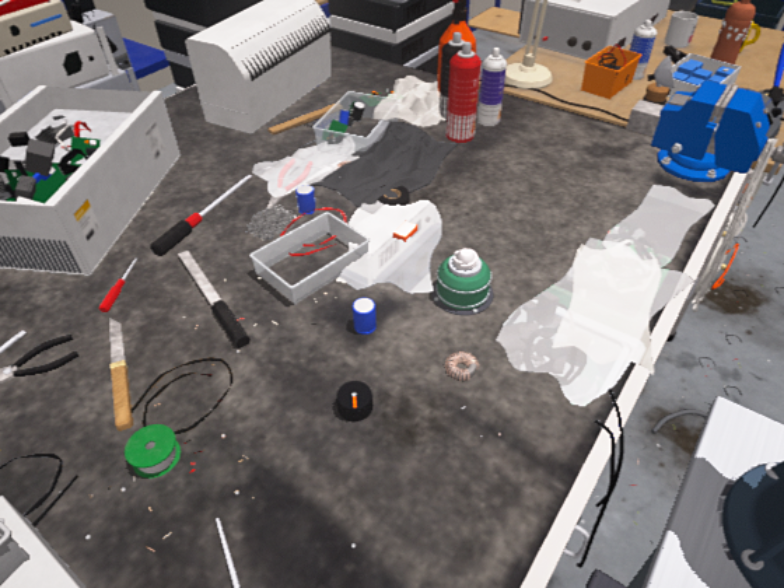

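View pics/top0b.png

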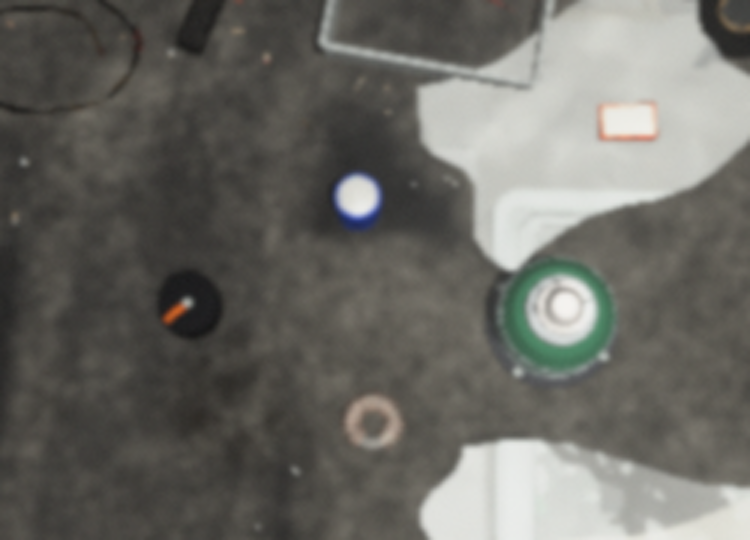

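The scene view shows the cap at about (252,287) and the canister at about (330,200). The top view agrees, and the heights and sizes are plausible. I'll use cap ≈ (0.554, 0.152) and neck ≈ (0.547, -0.127), and move over the cap first.

```bash
cat >> h.py <<'E'
def go(x,y,z,yaw=None):
    s=bot.read_state();R=s["tcp_rot"];d=np.array([x,y,z])-s["position"]
    print("t",round(s["time_s"],2),"pos",s["position"].round(4),"grasp",(s["position"]+.164*R[:,0]).round(4),"tool-offset",(R.T@d).round(4),"|",np.linalg.norm(d).round(3))
    print("j",s["joint_positions"].round(1),"jawyaw",np.degrees(np.arctan2(R[1,2],R[0,2])).round(2),"xaxis",R[:,0].round(4),"F",s["force"].round(2),"M",s["moment"].round(3),"op",round(s["opening"]*87,1))
E
python3 -m crank '[{"offset":[0,-0.038,-0.0266],"spin":0},{"offset":[0,-0.038,-0.0266],"spin":0},{"offset":[0,-0.038,-0.0266],"spin":0},{"offset":[0,-0.038,-0.0266],"spin":0},{"offset":[0,-0.038,-0.0266],"spin":0},{"offset":[0,-0.038,-0.0266],"spin":0},{"offset":[0,-0.038,-0.0266],"spin":0},{"offset":[0,-0.038,-0.0266],"spin":0},{"offset":[0,-0.038,-0.0266],"spin":0},{"offset":[0,-0.038,-0.0266],"spin":0},{"offset":[0,-0.038,-0.0266],"spin":0},{"offset":[0,0,0],"spin":0}]' 0.087
python3 -c "
from h import *
go(.554,.152,.3)"
```

```text
time_s: 1.8
position: [0.4855, 0.2276, 0.4052]
tcp_rot: [[0.005, -0.974, 0.228], [-0.001, 0.228, 0.974], [-1.0, -0.005, 0.0]]
force: [0.4, -0.1, 0.6]
opening: 0.997
t 1.8 pos [0.4855 0.2276 0.4052] grasp [0.4863 0.2275 0.2412] tool-offset [ 0.1056 -0.0834 -0.058 ] | 0.147
j [ 13.2  23.3  94.9  -0.1  61.5 -63.6] jawyaw 76.82 xaxis [ 4.8e-03 -8.0e-04 -1.0e+00] F [ 0.45 -0.05  0.58] M [ 0.079  0.006 -0.026] op 86.7
```

```bash
python3 -m crank '[{"offset":[0.02,-0.0208,-0.0145],"spin":0},{"offset":[0.03,-0.0208,-0.0145],"spin":0},{"offset":[0.03,-0.0208,-0.0145],"spin":0},{"offset":[0.025,-0.0208,-0.0145],"spin":0},{"offset":[0,0,0],"spin":0},{"offset":[0,0,0],"spin":0}]'
python3 -c "
from h import *
go(.554,.152,.188)
c=bot.capture('top');cv2.imwrite('pics/t1.png',cv2.resize(c['pixels'][130:310,150:400],None,fx=3,fy=3))"
```

```text
time_s: 2.4
position: [0.5493, 0.1565, 0.2993]
tcp_rot: [[-0.002, -0.975, 0.223], [0.0, 0.223, 0.975], [-1.0, 0.002, -0.0]]
force: [0.2, 0.2, 0.1]
opening: 1.0
t 2.4 pos [0.5493 0.1565 0.2993] grasp [0.5489 0.1566 0.1353] tool-offset [ 0.1112 -0.0059 -0.0033] | 0.111
j [  4.7  34.3  95.3   0.   50.5 -72.5] jawyaw 77.13 xaxis [-2.1e-03  3.0e-04 -1.0e+00] F [0.15 0.2  0.08] M [0.076 0.041 0.001] op 87.0
```

View pics/t1.png

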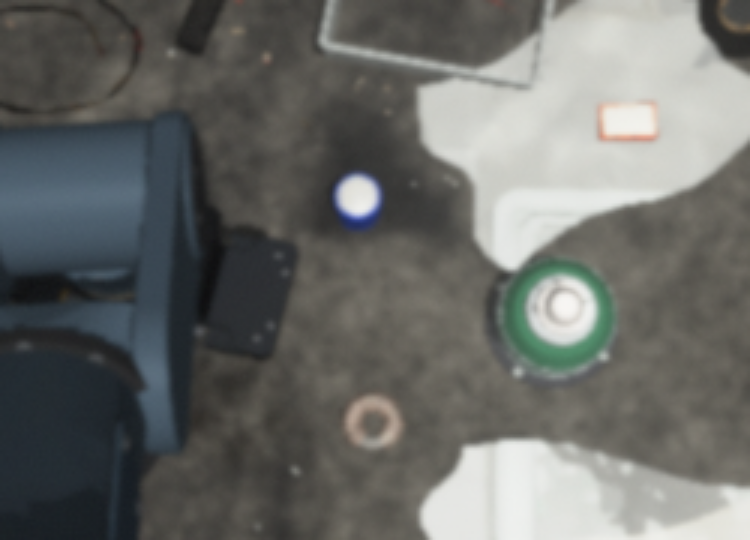

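The arm now hides the cap from the top camera. The canister and the bystanders haven't changed. Next I descend and grip.

```bash
python3 -m crank '[{"offset":[0,-0.0055,-0.0035],"spin":0},{"offset":[0.025,0,0],"spin":0},{"offset":[0.03,0,0],"spin":0},{"offset":[0.03,0,0],"spin":0},{"offset":[0.018,0,0],"spin":0},{"offset":[0.008,0,0],"spin":0},{"offset":[0,0,0],"spin":0},{"offset":[0,0,0],"spin":0}]'
python3 -c "
from h import *
go(.554,.152,.188)
c=bot.capture('scene');cv2.imwrite('pics/s1.png',cv2.resize(c['pixels'][200:350,150:350],None,fx=4,fy=4))"
```

```text
time_s: 3.25
position: [0.5546, 0.152, 0.19]
tcp_rot: [[0.002, -0.975, 0.221], [0.0, 0.221, 0.975], [-1.0, -0.002, 0.001]]
force: [0.0, -0.4, -0.1]
opening: 1.0
t 3.25 pos [0.5546 0.152  0.19  ] grasp [0.555  0.1521 0.026 ] tool-offset [ 0.002   0.0006 -0.0002] | 0.002
j [  4.2  44.7  97.4   0.   37.8 -73. ] jawyaw 77.21 xaxis [ 2.3e-03  2.0e-04 -1.0e+00] F [ 0.03 -0.42 -0.1 ] M [-0.018 -0.03  -0.013] op 87.0
```

View pics/s1.png

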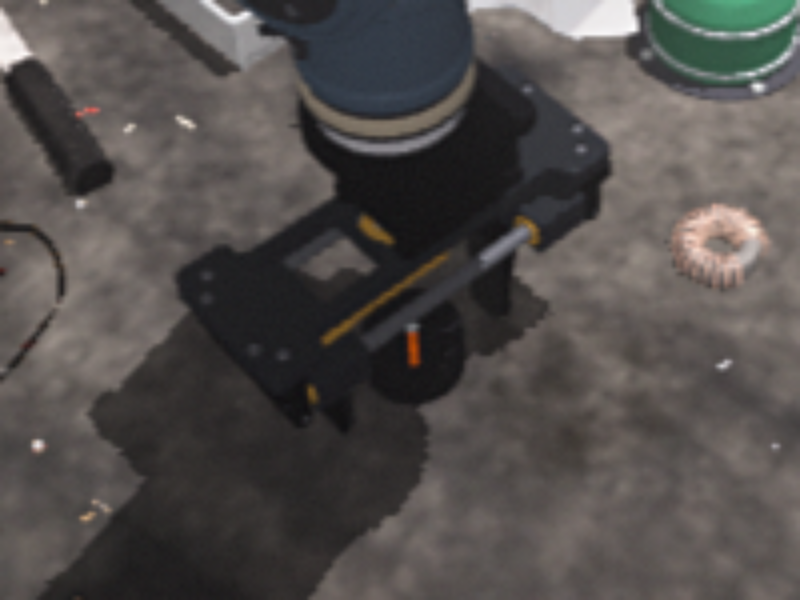

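The cap sits midway between the fingers at about (418,345) in the crop, and its stripe is visible. Closing now.

```bash
python3 -m crank '[{"offset":[0.001,0,0],"spin":0},{"offset":[0,0,0],"spin":0},{"offset":[0,0,0],"spin":0},{"offset":[0,0,0],"spin":0},{"offset":[0,0,0],"spin":0},{"offset":[0,0,0],"spin":0},{"offset":[0,0,0],"spin":0},{"offset":[0,0,0],"spin":0}]' 0.03
python3 -m crank '[{"offset":[-0.01,0,0],"spin":0},{"offset":[-0.03,0,0],"spin":0},{"offset":[-0.03,0,0],"spin":0},{"offset":[-0.03,0,0],"spin":0},{"offset":[-0.03,0,0],"spin":0},{"offset":[0,0,0],"spin":0},{"offset":[0,0,0],"spin":0}]'
python3 -c "
from h import *
go(.5475,-.127,.32)
c=bot.capture('scene');cv2.imwrite('pics/s2.png',cv2.resize(c['pixels'][170:320,150:350],None,fx=4,fy=4))"
```

```text
time_s: 4.1
position: [0.5542, 0.1517, 0.1878]
tcp_rot: [[0.0, -0.975, 0.222], [0.0, 0.222, 0.975], [-1.0, -0.0, 0.0]]
force: [-0.1, 0.4, 0.5]
opening: 0.55
time_s: 4.8
position: [0.554, 0.1517, 0.3187]
tcp_rot: [[0.002, -0.975, 0.222], [0.0, 0.222, 0.975], [-1.0, -0.002, 0.0]]
force: [-0.1, -0.0, -1.3]
opening: 0.543
t 4.8 pos [0.554  0.1517 0.3187] grasp [0.5542 0.1517 0.1547] tool-offset [-0.0013 -0.0555 -0.2732] | 0.279
j [  4.2  32.8  94.1  -0.   53.  -73. ] jawyaw 77.18 xaxis [ 1.7e-03  1.0e-04 -1.0e+00] F [-0.14 -0.03 -1.34] M [0.055 0.066 0.   ] op 47.2
```

View pics/s2.png

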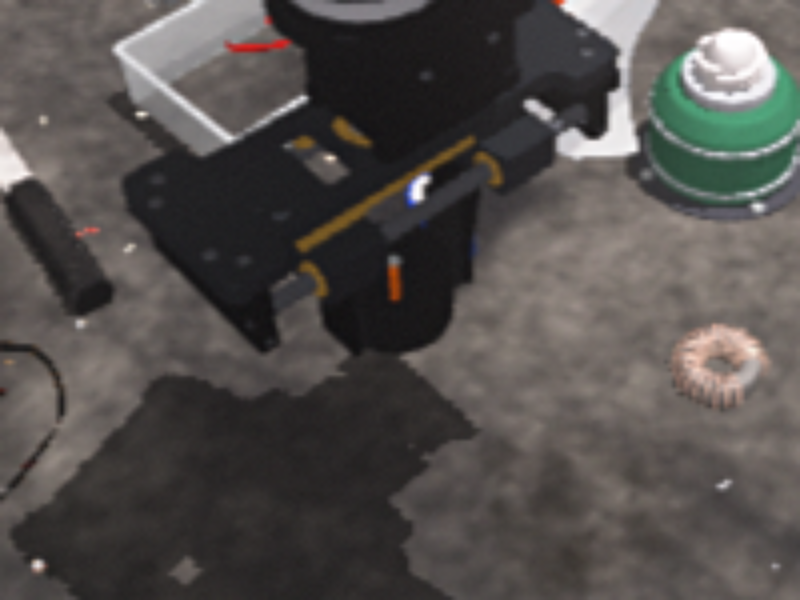

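The cap is gripped and lifted, with 47 mm between the pads. Moving over the neck.

```bash
python3 -m crank '[{"offset":[0,-0.007,-0.034],"spin":0},{"offset":[0,-0.007,-0.034],"spin":0},{"offset":[0,-0.007,-0.034],"spin":0},{"offset":[0,-0.007,-0.034],"spin":0},{"offset":[0,-0.007,-0.034],"spin":0},{"offset":[0,-0.007,-0.034],"spin":0},{"offset":[0,-0.007,-0.034],"spin":0},{"offset":[0,-0.0065,-0.035],"spin":0},{"offset":[0,0,0],"spin":0},{"offset":[0,0,0],"spin":0},{"offset":[0,0,0],"spin":0}]'
python3 -c "
from h import *
go(.5475,-.127,.275)
c=bot.capture('scene');cv2.imwrite('pics/s3.png',cv2.resize(c['pixels'][120:270,230:430],None,fx=4,fy=4))
c=bot.capture('top');cv2.imwrite('pics/t3.png',cv2.resize(c['pixels'][130:310,150:400],None,fx=3,fy=3))"
```

```text
time_s: 5.95
position: [0.5471, -0.1259, 0.3166]
tcp_rot: [[-0.003, -0.975, 0.222], [0.002, 0.222, 0.975], [-1.0, 0.003, 0.001]]
force: [-1.0, 0.4, -0.3]
opening: 0.545
t 5.95 pos [ 0.5471 -0.1259  0.3166] grasp [ 0.5467 -0.1256  0.1526] tool-offset [ 0.0416 -0.0007 -0.001 ] | 0.042
j [ -24.4   32.2   96.     0.    52.  -101.6] jawyaw 77.2 xaxis [-0.0028  0.0017 -1.    ] F [-0.95  0.39 -0.32] M [0.016 0.002 0.009] op 47.5
```

View pics/s3.png

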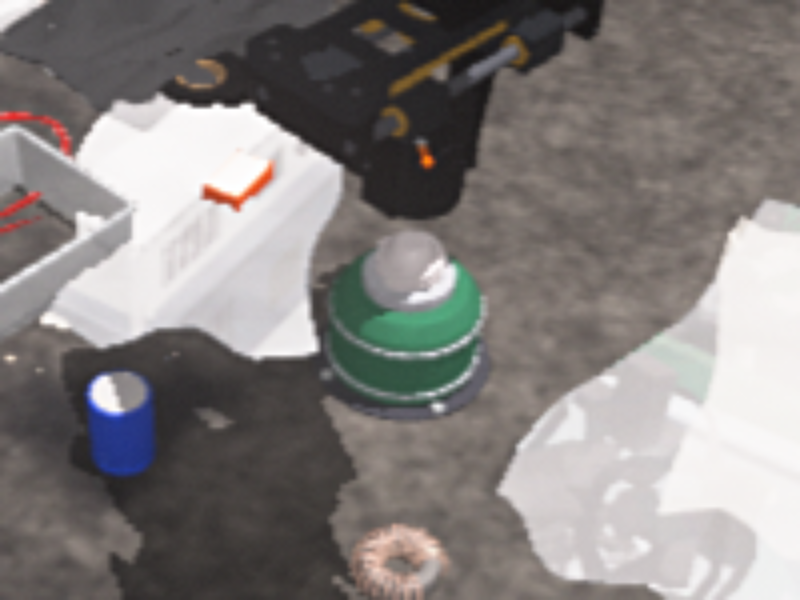

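The cap is above and behind the neck in this oblique view, consistent with being directly over it, and its stripe is visible at about (425,155). Descending to first contact.

```bash
python3 -m crank '[{"offset":[0.015,-0.0005,-0.001],"spin":0},{"offset":[0.015,0,0],"spin":0},{"offset":[0.008,0,0],"spin":0},{"offset":[0.003,0,0],"spin":0},{"offset":[0,0,0],"spin":0},{"offset":[0,0,0],"spin":0}]'
python3 -c "
from h import *
go(.5475,-.127,.270)"
python3 -m crank '[{"offset":[0.002,0,0],"spin":0},{"offset":[0.002,0,0],"spin":0},{"offset":[0,0,0],"spin":0}]'
python3 -c "
from h import *
go(.5475,-.127,.270)"
python3 -m crank '[{"offset":[0.002,0,0],"spin":0},{"offset":[0.001,0,0],"spin":0},{"offset":[0,0,0],"spin":0}]'
python3 -c "
from h import *
go(.5475,-.127,.270)"
```

```text
time_s: 6.65
position: [0.5482, -0.1277, 0.2772]
tcp_rot: [[0.001, -0.975, 0.221], [-0.0, 0.221, 0.975], [-1.0, -0.001, -0.0]]
force: [-0.8, -0.7, 0.2]
opening: 0.542
t 6.65 pos [ 0.5482 -0.1277  0.2772] grasp [ 0.5483 -0.1278  0.1132] tool-offset [0.0072 0.0009 0.0006] | 0.007
j [ -24.5   35.8   97.3    0.    46.9 -101.7] jawyaw 77.2 xaxis [ 8.e-04 -4.e-04 -1.e+00] F [-0.83 -0.67  0.15] M [0.011 0.046 0.032] op 47.1
time_s: 6.95
position: [0.5479, -0.128, 0.2727]
tcp_rot: [[-0.0, -0.975, 0.222], [0.0, 0.222, 0.975], [-1.0, 0.0, 0.0]]
force: [-0.1, -0.3, -0.9]
opening: 0.55
t 6.95 pos [ 0.5479 -0.128   0.2727] grasp [ 0.5478 -0.1279  0.1087] tool-offset [0.0027 0.0006 0.0009] | 0.003
j [ -24.5   36.2   97.5   -0.    46.3 -101.7] jawyaw 77.17 xaxis [-1.e-04  0.e+00 -1.e+00] F [-0.12 -0.26 -0.89] M [ 0.018  0.005 -0.002] op 47.8
time_s: 7.25
position: [0.5479, -0.1279, 0.2696]
tcp_rot: [[-0.0, -0.975, 0.222], [0.0, 0.222, 0.975], [-1.0, 0.0, 0.0]]
force: [-0.4, 0.9, -0.2]
opening: 0.541
t 7.25 pos [ 0.5479 -0.1279  0.2696] grasp [ 0.5478 -0.1279  0.1056] tool-offset [-0.0004  0.0006  0.0008] | 0.001
j [ -24.5   36.5   97.6   -0.    46.  -101.7] jawyaw 77.18 xaxis [-4.e-04  2.e-04 -1.e+00] F [-0.4   0.88 -0.17] M [-0.017  0.002 -0.026] op 47.1
```

```bash
for i in 1 ; do python3 -m crank '[{"offset":[0.001,0,0],"spin":0},{"offset":[0.001,0,0],"spin":0},{"offset":[0,0,0],"spin":0}]'; done
python3 -c "
from h import *
go(.5475,-.127,.270)"
python3 -m crank '[{"offset":[0.001,0,0],"spin":0},{"offset":[0.001,0,0],"spin":0},{"offset":[0,0,0],"spin":0}]'
python3 -c "
from h import *
go(.5475,-.127,.270)"
```

```text
time_s: 7.55
position: [0.5479, -0.1279, 0.2676]
tcp_rot: [[-0.0, -0.975, 0.222], [0.0, 0.222, 0.975], [-1.0, 0.0, 0.0]]
force: [-0.4, 0.1, -0.4]
opening: 0.547
t 7.55 pos [ 0.5479 -0.1279  0.2676] grasp [ 0.5478 -0.1279  0.1036] tool-offset [-0.0024  0.0006  0.0008] | 0.003
j [ -24.5   36.6   97.7    0.    45.7 -101.7] jawyaw 77.17 xaxis [-3.e-04  1.e-04 -1.e+00] F [-0.44  0.14 -0.38] M [ 0.047 -0.054  0.021] op 47.6
time_s: 7.85
position: [0.548, -0.1279, 0.2665]
tcp_rot: [[0.0, -0.975, 0.222], [-0.0, 0.222, 0.975], [-1.0, -0.001, -0.0]]
force: [-2.3, 1.3, 5.7]
opening: 0.545
t 7.85 pos [ 0.548  -0.1279  0.2665] grasp [ 0.5481 -0.128   0.1025] tool-offset [-0.0035  0.0007  0.0008] | 0.004
j [ -24.5   36.7   97.7   -0.    45.5 -101.7] jawyaw 77.19 xaxis [ 5.e-04 -3.e-04 -1.e+00] F [-2.29  1.25  5.66] M [ 0.05   0.197 -0.047] op 47.4
```

Contact at TCP z ≈ 0.2665, which puts the rim about 8.7 mm above the seat, so roughly 130° to go. I'll turn clockwise while descending along the pitch.

```bash
python3 -m crank '[{"offset":[0.0005,0,0],"spin":0.14},{"offset":[0.0005,0,0],"spin":0.14},{"offset":[0.0005,0,0],"spin":0.14},{"offset":[0,0,0],"spin":0}]'
python3 -c "
from h import *
go(.5475,-.127,.270)"
python3 -m crank '[{"offset":[0.0005,0,0],"spin":0.14},{"offset":[0.0005,0,0],"spin":0.14},{"offset":[0.0005,0,0],"spin":0.14},{"offset":[0,0,0],"spin":0}]'
python3 -c "
from h import *
go(.5475,-.127,.270)
c=bot.capture('scene');cv2.imwrite('pics/s4.png',cv2.resize(c['pixels'][120:270,230:430],None,fx=4,fy=4))"
```

```text
time_s: 8.25
position: [0.5484, -0.1281, 0.2649]
tcp_rot: [[0.002, -0.8, 0.6], [-0.001, 0.6, 0.8], [-1.0, -0.002, 0.001]]
force: [0.3, 0.9, 3.8]
opening: 0.545
t 8.25 pos [ 0.5484 -0.1281  0.2649] grasp [ 0.5488 -0.1282  0.1009] tool-offset [-0.0051  0.0014  0.0003] | 0.005
j [-24.5  36.9  97.7   0.   45.3 -77.6] jawyaw 53.11 xaxis [ 2.e-03 -7.e-04 -1.e+00] F [0.34 0.86 3.77] M [-0.064  0.003 -0.023] op 47.4
time_s: 8.65
position: [0.5484, -0.1281, 0.2633]
tcp_rot: [[0.002, -0.488, 0.873], [-0.0, 0.873, 0.488], [-1.0, -0.001, 0.001]]
force: [1.2, -0.8, 4.9]
opening: 0.548
t 8.65 pos [ 0.5484 -0.1281  0.2633] grasp [ 0.5486 -0.1282  0.0993] tool-offset [-0.0067  0.0014 -0.0002] | 0.007
j [-24.5  37.   97.7   0.   45.1 -53.7] jawyaw 29.19 xaxis [ 1.7e-03 -5.0e-04 -1.0e+00] F [ 1.24 -0.83  4.89] M [-0.039 -0.044 -0.077] op 47.7
```

View pics/s4.png

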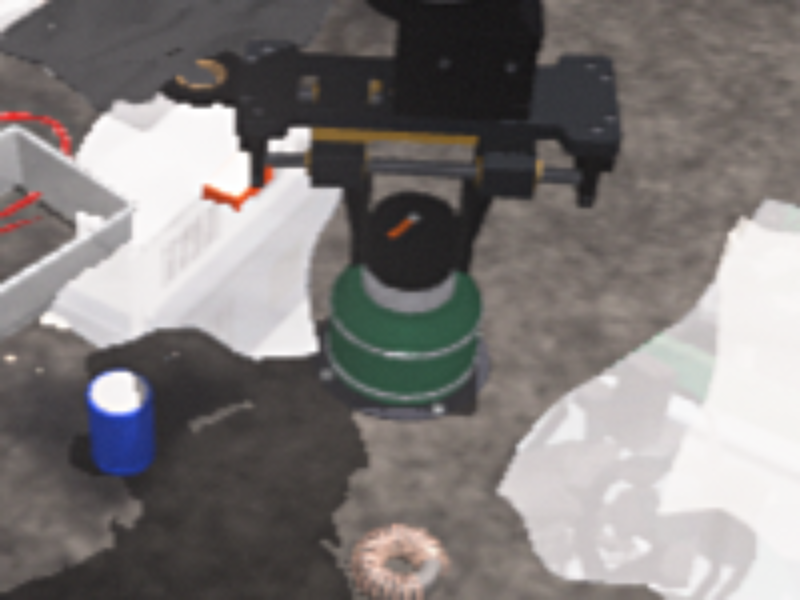

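The cap turned with the gripper: the stripe at about (403,227) has rotated as expected. It has gone 48° and dropped 3.2 mm, which matches the pitch. Continuing.

```bash
python3 -m crank '[{"offset":[0.0005,0,0],"spin":0.14},{"offset":[0.0005,0,0],"spin":0.14},{"offset":[0.0005,0,0],"spin":0.14},{"offset":[0.0005,0,0],"spin":0.14},{"offset":[0,0,0],"spin":0}]'
python3 -c "
from h import *
go(.5475,-.127,.270)"
python3 -m crank '[{"offset":[0.0005,0,0],"spin":0.14},{"offset":[0.0005,0,0],"spin":0.14},{"offset":[0,0,0],"spin":0}]'
python3 -c "
from h import *
go(.5475,-.127,.270)"
```

```text
time_s: 9.2
position: [0.548, -0.1279, 0.2612]
tcp_rot: [[0.001, 0.051, 0.999], [-0.0, 0.999, -0.051], [-1.0, -0.0, 0.001]]
force: [-0.3, -0.9, 4.3]
opening: 0.544
t 9.2 pos [ 0.548  -0.1279  0.2612] grasp [ 0.5482 -0.1279  0.0972] tool-offset [-0.0088  0.0009 -0.0006] | 0.009
j [-24.5  37.2  97.8   0.   44.9 -21.6] jawyaw -2.9 xaxis [ 8.e-04 -2.e-04 -1.e+00] F [-0.25 -0.86  4.31] M [-0.032 -0.035 -0.003] op 47.3
time_s: 9.5
position: [0.5482, -0.1279, 0.2601]
tcp_rot: [[0.001, 0.324, 0.946], [-0.0, 0.946, -0.324], [-1.0, 0.0, 0.001]]
force: [0.5, 0.4, 4.7]
opening: 0.545
t 9.5 pos [ 0.5482 -0.1279  0.2601] grasp [ 0.5484 -0.1279  0.0961] tool-offset [-0.0099  0.0006 -0.0009] | 0.01
j [-24.5  37.3  97.9   0.   44.7  -5.6] jawyaw -18.91 xaxis [ 1.1e-03 -2.0e-04 -1.0e+00] F [0.53 0.42 4.72] M [-0.063 -0.088 -0.077] op 47.4
```

```bash
python3 -m crank '[{"offset":[0.0003,0,0],"spin":0.07},{"offset":[0.0003,0,0],"spin":0.07},{"offset":[0,0,0],"spin":0}]'
python3 -c "
from h import *
go(.5475,-.127,.270)"
```

```text
time_s: 9.8
position: [0.5481, -0.1279, 0.2595]
tcp_rot: [[0.001, 0.452, 0.892], [-0.0, 0.892, -0.452], [-1.0, 0.0, 0.001]]
force: [-0.0, 0.1, 5.1]
opening: 0.546
t 9.8 pos [ 0.5481 -0.1279  0.2595] grasp [ 0.5483 -0.1279  0.0955] tool-offset [-0.0105  0.0005 -0.001 ] | 0.011
j [-24.5  37.4  97.9   0.   44.7   2.3] jawyaw -26.85 xaxis [ 9.e-04 -2.e-04 -1.e+00] F [-0.01  0.15  5.14] M [-0.072 -0.006 -0.027] op 47.5
```

```bash
for k in 1; do python3 -m crank '[{"offset":[0.0003,0,0],"spin":0.07},{"offset":[0,0,0],"spin":0}]'; python3 -c "
from h import *
go(.5475,-.127,.270)"; done; python3 -m crank '[{"offset":[0.0003,0,0],"spin":0.07},{"offset":[0,0,0],"spin":0}]'; python3 -c "
from h import *
go(.5475,-.127,.270)"; python3 -m crank '[{"offset":[0.0003,0,0],"spin":0.07},{"offset":[0,0,0],"spin":0}]'; python3 -c "
from h import *
go(.5475,-.127,.270)"
```

```text
time_s: 10.0
position: [0.5481, -0.1278, 0.2593]
tcp_rot: [[0.001, 0.513, 0.858], [-0.0, 0.858, -0.513], [-1.0, 0.0, 0.001]]
force: [0.7, 0.7, 5.2]
opening: 0.546
t 10.0 pos [ 0.5481 -0.1278  0.2593] grasp [ 0.5482 -0.1278  0.0953] tool-offset [-0.0107  0.0004 -0.0009] | 0.011
j [-24.5  37.4  97.9   0.   44.7   6.3] jawyaw -30.86 xaxis [ 8.e-04 -1.e-04 -1.e+00] F [0.68 0.72 5.24] M [-0.012  0.024 -0.03 ] op 47.5
time_s: 10.2
position: [0.5482, -0.1279, 0.259]
tcp_rot: [[0.001, 0.572, 0.82], [-0.0, 0.82, -0.572], [-1.0, 0.0, 0.001]]
force: [-0.2, 0.6, 6.0]
opening: 0.546
t 10.2 pos [ 0.5482 -0.1279  0.259 ] grasp [ 0.5483 -0.1279  0.095 ] tool-offset [-0.011   0.0004 -0.001 ] | 0.011
j [-24.5  37.4  97.9   0.   44.6  10.4] jawyaw -34.88 xaxis [ 1.e-03 -2.e-04 -1.e+00] F [-0.15  0.65  6.  ] M [-0.03   0.051 -0.028] op 47.5
time_s: 10.4
position: [0.5482, -0.1279, 0.2587]
tcp_rot: [[0.001, 0.628, 0.778], [-0.0, 0.778, -0.628], [-1.0, 0.001, 0.001]]
force: [1.1, 0.3, 4.8]
opening: 0.547
t 10.4 pos [ 0.5482 -0.1279  0.2587] grasp [ 0.5484 -0.1279  0.0947] tool-offset [-0.0113  0.0003 -0.0011] | 0.011
j [-24.5  37.5  97.9   0.   44.6  14.4] jawyaw -38.89 xaxis [ 1.3e-03 -2.0e-04 -1.0e+00] F [1.13 0.26 4.76] M [-0.045  0.026 -0.088] op 47.6
```

```bash
python3 -m crank '[{"offset":[0.0003,0,0],"spin":0.07},{"offset":[0,0,0],"spin":0}]'; python3 -c "
from h import *
go(.5475,-.127,.270)"; python3 -m crank '[{"offset":[0.0003,0,0],"spin":0.07},{"offset":[0,0,0],"spin":0}]'; python3 -c "
from h import *
go(.5475,-.127,.270)"; python3 -m crank '[{"offset":[0.0003,0,0],"spin":0.07},{"offset":[0,0,0],"spin":0}]'; python3 -c "
from h import *
go(.5475,-.127,.270)"
```

```text
time_s: 10.6
position: [0.5483, -0.1279, 0.2584]
tcp_rot: [[0.001, 0.681, 0.733], [-0.0, 0.733, -0.681], [-1.0, 0.001, 0.001]]
force: [0.8, -0.5, 5.0]
opening: 0.547
t 10.6 pos [ 0.5483 -0.1279  0.2584] grasp [ 0.5485 -0.128   0.0944] tool-offset [-0.0116  0.0002 -0.0012] | 0.012
j [-24.5  37.5  97.9   0.   44.5  18.4] jawyaw -42.9 xaxis [ 1.4e-03 -3.0e-04 -1.0e+00] F [ 0.81 -0.47  4.95] M [ 0.025 -0.022 -0.062] op 47.6
time_s: 10.8
position: [0.5483, -0.1279, 0.2582]
tcp_rot: [[0.002, 0.73, 0.683], [-0.0, 0.683, -0.73], [-1.0, 0.001, 0.001]]
force: [0.8, 0.8, 5.1]
opening: 0.543
t 10.8 pos [ 0.5483 -0.1279  0.2582] grasp [ 0.5486 -0.128   0.0942] tool-offset [-0.0118  0.     -0.0012] | 0.012
j [-24.5  37.5  97.9   0.   44.5  22.4] jawyaw -46.91 xaxis [ 1.5e-03 -3.0e-04 -1.0e+00] F [0.81 0.77 5.13] M [ 0.009 -0.024 -0.077] op 47.2
time_s: 11.0
position: [0.5483, -0.1279, 0.2579]
tcp_rot: [[0.002, 0.776, 0.63], [-0.0, 0.63, -0.776], [-1.0, 0.001, 0.001]]
force: [1.5, 1.3, 5.5]
opening: 0.541
t 11.0 pos [ 0.5483 -0.1279  0.2579] grasp [ 0.5486 -0.128   0.0939] tool-offset [-0.0121 -0.     -0.0012] | 0.012
j [-24.5  37.6  97.9   0.   44.4  26.4] jawyaw -50.93 xaxis [ 1.7e-03 -3.0e-04 -1.0e+00] F [1.53 1.29 5.54] M [ 0.009 -0.028 -0.146] op 47.0
```

```bash
python3 -m crank '[{"offset":[0.0003,0,0],"spin":0.07},{"offset":[0,0,0],"spin":0}]'; python3 -c "
from h import *
go(.5475,-.127,.270)"; python3 -m crank '[{"offset":[0.0003,0,0],"spin":0.07},{"offset":[0,0,0],"spin":0}]'; python3 -c "
from h import *
go(.5475,-.127,.270)"; python3 -m crank '[{"offset":[0.0003,0,0],"spin":0.07},{"offset":[0,0,0],"spin":0}]'; python3 -c "
from h import *
go(.5475,-.127,.270)
c=bot.capture('scene');cv2.imwrite('pics/s5.png',cv2.resize(c['pixels'][120:270,230:430],None,fx=4,fy=4))"
```

```text
time_s: 11.2
position: [0.5484, -0.128, 0.2577]
tcp_rot: [[0.002, 0.818, 0.575], [-0.001, 0.575, -0.818], [-1.0, 0.001, 0.001]]
force: [0.7, -0.1, 6.2]
opening: 0.544
t 11.2 pos [ 0.5484 -0.128   0.2577] grasp [ 0.5487 -0.1281  0.0937] tool-offset [-0.0123 -0.0002 -0.0013] | 0.012
j [-24.5  37.6  97.9   0.   44.4  30.4] jawyaw -54.93 xaxis [ 1.9e-03 -5.0e-04 -1.0e+00] F [ 0.68 -0.11  6.21] M [ 0.03   0.065 -0.064] op 47.3
time_s: 11.4
position: [0.5485, -0.128, 0.2577]
tcp_rot: [[0.002, 0.857, 0.516], [-0.001, 0.516, -0.857], [-1.0, 0.001, 0.002]]
force: [0.3, -0.3, 8.1]
opening: 0.546
t 11.4 pos [ 0.5485 -0.128   0.2577] grasp [ 0.5488 -0.1282  0.0937] tool-offset [-0.0123 -0.0003 -0.0014] | 0.012
j [-24.5  37.6  97.9   0.   44.4  34.4] jawyaw -58.94 xaxis [ 2.e-03 -7.e-04 -1.e+00] F [ 0.3  -0.35  8.13] M [ 0.072  0.108 -0.089] op 47.5
time_s: 11.6
position: [0.5485, -0.1281, 0.2577]
tcp_rot: [[0.002, 0.891, 0.455], [-0.001, 0.455, -0.891], [-1.0, 0.002, 0.002]]
force: [0.7, -0.5, 10.0]
opening: 0.546
t 11.6 pos [ 0.5485 -0.1281  0.2577] grasp [ 0.5489 -0.1283  0.0937] tool-offset [-0.0123 -0.0004 -0.0014] | 0.012
j [-24.5  37.6  97.9   0.   44.4  38.4] jawyaw -62.94 xaxis [ 0.0024 -0.001  -1.    ] F [ 0.66 -0.51 10.04] M [ 0.018  0.191 -0.05 ] op 47.5
```

View pics/s5.png

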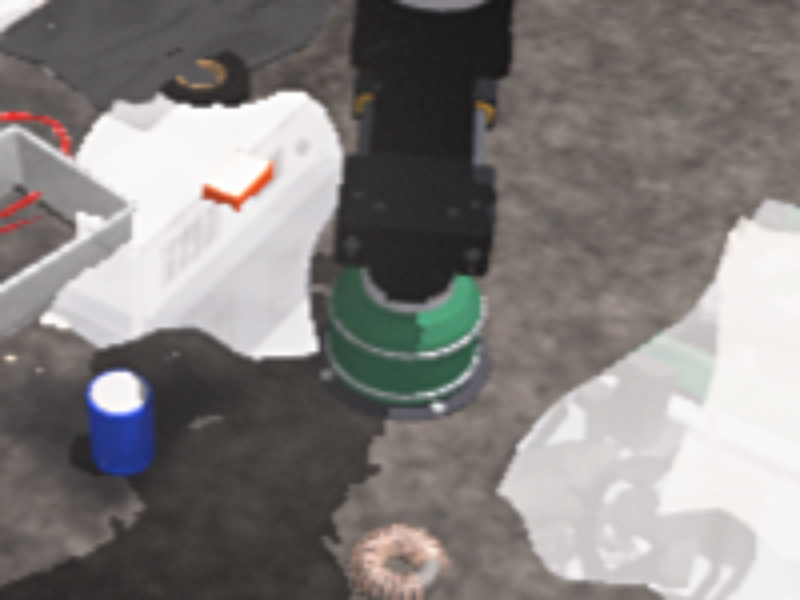

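z has stalled at 0.2577 and Fz is rising, so the rim is on the seat. There is no torque yet, so the thread play still has to be taken up. I'll keep turning without descending until the torque rises. In this picture the gripper hides the cap's stripe, and the rim is at about (410,295) down on the seat.

```bash
python3 -m crank '[{"offset":[0,0,0],"spin":0.07},{"offset":[0,0,0],"spin":0}]'; python3 -c "
from h import *
go(.5475,-.127,.270)"|tail -1; python3 -m crank '[{"offset":[0,0,0],"spin":0.07},{"offset":[0,0,0],"spin":0}]'; python3 -c "
from h import *
go(.5475,-.127,.270)"|tail -1; python3 -m crank '[{"offset":[0,0,0],"spin":0.07},{"offset":[0,0,0],"spin":0}]'; python3 -c "
from h import *
go(.5475,-.127,.270)"
```

```text
time_s: 11.85
position: [0.5485, -0.1282, 0.2577]
tcp_rot: [[0.002, 0.92, 0.391], [-0.001, 0.391, -0.92], [-1.0, 0.002, 0.002]]
force: [-0.0, -0.5, 10.2]
opening: 0.544
j [-24.5  37.6  97.9   0.   44.4  42.4] jawyaw -66.96 xaxis [ 0.0024 -0.0011 -1.    ] F [-1.000e-02 -4.600e-01  1.024e+01] M [ 0.022  0.195 -0.072] op 47.3
time_s: 12.05
position: [0.5485, -0.1282, 0.2577]
tcp_rot: [[0.002, 0.945, 0.326], [-0.001, 0.326, -0.945], [-1.0, 0.002, 0.002]]
force: [0.3, -0.2, 9.2]
opening: 0.549
j [-24.5  37.6  97.9  -0.   44.4  46.4] jawyaw -70.97 xaxis [ 0.0024 -0.0011 -1.    ] F [ 0.27 -0.22  9.22] M [ 0.02   0.23  -0.123] op 47.7
time_s: 12.25
position: [0.5486, -0.1283, 0.2577]
tcp_rot: [[0.003, 0.966, 0.259], [-0.001, 0.259, -0.966], [-1.0, 0.002, 0.002]]
force: [0.0, 0.4, 9.9]
opening: 0.546
t 12.25 pos [ 0.5486 -0.1283  0.2577] grasp [ 0.5491 -0.1285  0.0937] tool-offset [-0.0123 -0.0007 -0.0015] | 0.012
j [-24.5  37.6  97.9   0.   44.4  50.5] jawyaw -74.98 xaxis [ 0.0028 -0.0013 -1.    ] F [0.   0.36 9.95] M [-0.003  0.12  -0.191] op 47.5
```

```bash
python3 -m crank '[{"offset":[0,0,0],"spin":0.07},{"offset":[0,0,0],"spin":0}]'; python3 -c "
from h import *
go(.5475,-.127,.270)"|tail -1; python3 -m crank '[{"offset":[0,0,0],"spin":0.07},{"offset":[0,0,0],"spin":0}]'; python3 -c "
from h import *
go(.5475,-.127,.270)"|tail -1
```

```text
time_s: 12.45
position: [0.5488, -0.1282, 0.2577]
tcp_rot: [[0.003, 0.982, 0.191], [-0.001, 0.191, -0.982], [-1.0, 0.003, 0.002]]
force: [1.3, 0.3, 9.0]
opening: 0.549
j [-24.5  37.6  97.9   0.   44.3  54.5] jawyaw -78.99 xaxis [ 0.0035 -0.0014 -1.    ] F [1.34 0.35 9.  ] M [ 0.022  0.033 -0.174] op 47.7
time_s: 12.65
position: [0.549, -0.1283, 0.2577]
tcp_rot: [[0.004, 0.992, 0.122], [-0.002, 0.122, -0.992], [-1.0, 0.004, 0.002]]
force: [1.6, -1.0, 7.9]
opening: 0.548
j [-24.5  37.6  97.9   0.   44.3  58.5] jawyaw -82.97 xaxis [ 0.0039 -0.0017 -1.    ] F [ 1.57 -1.02  7.9 ] M [ 0.05   0.016 -0.085] op 47.7
```

```bash
python3 -m crank '[{"offset":[0,0,0],"spin":0.07},{"offset":[0,0,0],"spin":0}]'; python3 -c "
from h import *
go(.5475,-.127,.270)"|tail -1; python3 -m crank '[{"offset":[0,0,0],"spin":0.07},{"offset":[0,0,0],"spin":0}]'; python3 -c "
from h import *
go(.5475,-.127,.270)
c=bot.capture('scene');cv2.imwrite('pics/s6.png',cv2.resize(c['pixels'][120:270,230:430],None,fx=4,fy=4))
c=bot.capture('top');cv2.imwrite('pics/t6.png',cv2.resize(c['pixels'][130:310,200:450],None,fx=3,fy=3))"
```

```text
time_s: 12.85
position: [0.5491, -0.1283, 0.2577]
tcp_rot: [[0.004, 0.999, 0.053], [-0.002, 0.053, -0.999], [-1.0, 0.004, 0.002]]
force: [1.9, -0.2, 7.1]
opening: 0.548
j [-24.5  37.6  97.8   0.   44.3  62.4] jawyaw -86.94 xaxis [ 0.0043 -0.0019 -1.    ] F [ 1.87 -0.22  7.05] M [ 0.114 -0.058  0.07 ] op 47.7
time_s: 13.05
position: [0.5489, -0.1283, 0.2577]
tcp_rot: [[0.003, 1.0, -0.016], [-0.002, -0.016, -1.0], [-1.0, 0.003, 0.002]]
force: [1.6, -0.5, 8.6]
opening: 0.547
t 13.05 pos [ 0.5489 -0.1283  0.2577] grasp [ 0.5494 -0.1286  0.0937] tool-offset [-0.0123 -0.0013 -0.0012] | 0.012
j [-24.5  37.6  97.9  -0.   44.3  66.4] jawyaw -90.91 xaxis [ 0.0033 -0.0021 -1.    ] F [ 1.6  -0.49  8.63] M [-0.023  0.095  0.08 ] op 47.6
```

View pics/s6.png

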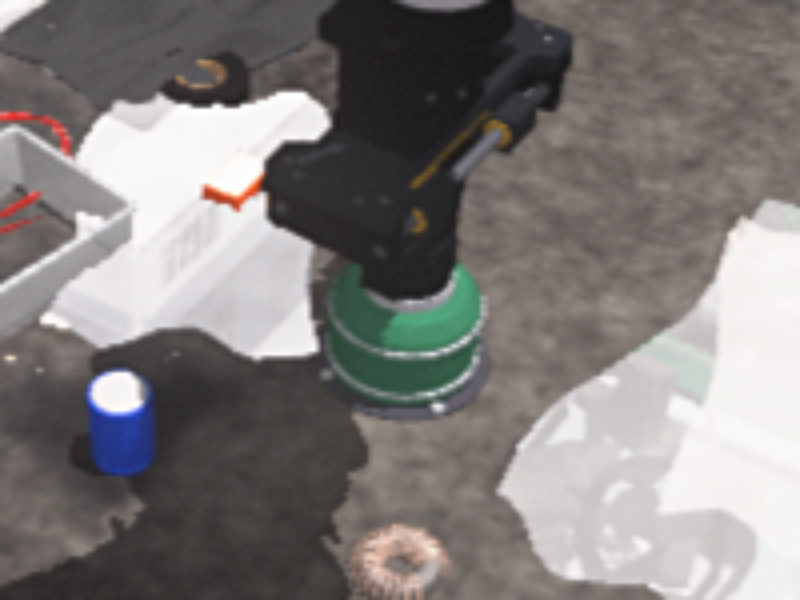

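View pics/t6.png

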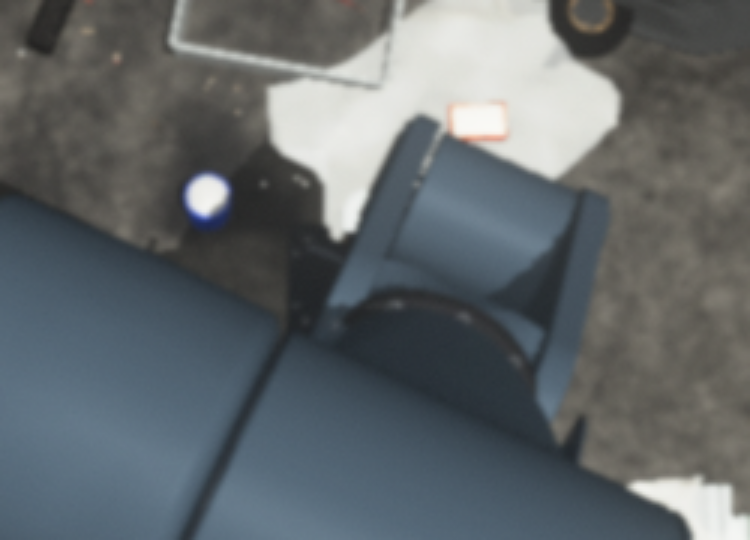

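The stripe is hidden in both views. The joint is now starting to lag its command (3.97° per 4.01° step) and Mz has turned positive, so resistance is beginning. I'll continue in small steps.

```bash
cat > m.py <<'E'
from h import *
s=bot.read_state();R=s["tcp_rot"]
print("j6",s["joint_positions"][5].round(2),"yaw",np.degrees(np.arctan2(R[1,2],R[0,2])).round(2),"F",s["force"].round(1),"Mz",s["moment"][2].round(3),"tau6",s["tau"][5].round(3),"z",s["position"][2].round(4))
E
python3 m.py
python3 -m crank '[{"offset":[0,0,0],"spin":0.07},{"offset":[0,0,0],"spin":0}]' >/dev/null; python3 m.py;  python3 -m crank '[{"offset":[0,0,0],"spin":0.07},{"offset":[0,0,0],"spin":0}]'>/dev/null; python3 m.py
```

```text
j6 66.41 yaw -90.9 F [ 1.  -0.2  8.1] Mz 0.141 tau6 0.124 z 0.2576
j6 70.43 yaw -94.88 F [ 0.1 -1.   7.9] Mz 0.201 tau6 0.362 z 0.2576
j6 74.4 yaw -98.83 F [ 0.3 -0.4  8.1] Mz 0.387 tau6 0.572 z 0.2575
```

```bash
python3 -m crank '[{"offset":[0,0,0],"spin":0.07},{"offset":[0,0,0],"spin":0}]' >/dev/null; python3 m.py;  python3 -m crank '[{"offset":[0,0,0],"spin":0.07},{"offset":[0,0,0],"spin":0}]'>/dev/null; python3 m.py
```

```text
j6 78.42 yaw -102.85 F [ 0.1 -0.5  7.3] Mz 0.328 tau6 0.567 z 0.2574
j6 82.42 yaw -106.84 F [ 0.3 -0.2  6.6] Mz 0.422 tau6 0.639 z 0.2573
```

The torque has levelled off at about 0.4 N·m, which could mean the pads are slipping on a bottomed cap. A few more degrees should confirm it, and then I can check the stripe for slip.

```bash
python3 -m crank '[{"offset":[0,0,0],"spin":0.07},{"offset":[0,0,0],"spin":0}]' >/dev/null; python3 m.py;  python3 -m crank '[{"offset":[0,0,0],"spin":0.07},{"offset":[0,0,0],"spin":0}]'>/dev/null; python3 m.py;python3 -m crank '[{"offset":[0,0,0],"spin":0.07},{"offset":[0,0,0],"spin":0}]'>/dev/null; python3 m.py
```

```text
j6 86.44 yaw -110.87 F [ 0.6 -1.3  6.8] Mz 0.372 tau6 0.571 z 0.2572
j6 90.45 yaw -114.88 F [ 0.4 -0.9  5.9] Mz 0.358 tau6 0.579 z 0.2572
j6 94.43 yaw -118.84 F [ 0.8 -1.7  6.2] Mz 0.552 tau6 0.758 z 0.2571
```

```bash
python3 -m crank '[{"offset":[0,0,0],"spin":0},{"offset":[0,0,0],"spin":0},{"offset":[0,0,0],"spin":0},{"offset":[0,0,0],"spin":0},{"offset":[0,0,0],"spin":0},{"offset":[0,0,0],"spin":0}]' 0.087; python3 m.py
python3 -m crank '[{"offset":[-0.02,0,0],"spin":0},{"offset":[-0.03,0,0],"spin":0},{"offset":[-0.03,0,0],"spin":0},{"offset":[-0.02,0,0],"spin":0},{"offset":[0,0,0],"spin":0}]' 
python3 -c "
from h import *
go(.5475,.06,.36)"
```

```text
time_s: 15.15
position: [0.5479, -0.1279, 0.2563]
tcp_rot: [[-0.0, 0.872, -0.49], [0.0, -0.49, -0.872], [-1.0, -0.0, 0.0]]
force: [-1.2, 0.3, 1.2]
opening: 0.969
j6 94.81 yaw -119.33 F [-1.2  0.3  1.2] Mz 0.062 tau6 -0.003 z 0.2563
time_s: 15.65
position: [0.5488, -0.1282, 0.3594]
tcp_rot: [[0.006, 0.872, -0.49], [-0.003, -0.49, -0.872], [-1.0, 0.007, -0.001]]
force: [0.6, 0.1, -0.1]
opening: 0.999
t 15.65 pos [ 0.5488 -0.1282  0.3594] grasp [ 0.5499 -0.1287  0.1955] tool-offset [-0.0011 -0.0933 -0.1635] | 0.188
j [-24.5  28.8  93.8   0.   57.   94.8] jawyaw -119.33 xaxis [ 0.0064 -0.0029 -1.    ] F [ 0.62  0.11 -0.1 ] M [-0.034  0.205 -0.032] op 86.9
```

```bash
python3 -m crank '[{"offset":[0,-0.023,-0.041],"spin":0},{"offset":[0,-0.023,-0.041],"spin":0},{"offset":[0,-0.023,-0.041],"spin":0},{"offset":[0,-0.023,-0.041],"spin":0},{"offset":[0,0,0],"spin":0},{"offset":[0,0,0],"spin":0}]' 
python3 -c "
from h import *
go(.5475,-.127,.36)
c=bot.capture('scene');cv2.imwrite('pics/s7.png',cv2.resize(c['pixels'][160:235,280:380],None,fx=8,fy=8,interpolation=2));np.save('s7.npy',c['pixels'])
d=bot.capture('top');cv2.imwrite('pics/t7.png',cv2.resize(d['pixels'][200:275,282:382],None,fx=8,fy=8,interpolation=2))
for c in (c,d):
  W=pts(c)
  for r in bot.regions_of('cap',c)[:2]:
    p=W[r['region']&(c['depth']>0)];print(r['p'],r['extent'],np.percentile(p[:,2],[50,90,97]),p[p[:,2]>.095].mean(0))
"
```

```text
time_s: 16.25
position: [0.5476, 0.0613, 0.3553]
tcp_rot: [[-0.002, 0.873, -0.487], [-0.0, -0.487, -0.873], [-1.0, -0.002, 0.001]]
force: [0.9, -0.8, -0.7]
opening: 0.999
t 16.25 pos [0.5476 0.0613 0.3553] grasp [0.5473 0.0612 0.1913] tool-offset [-0.0046  0.0917  0.1645] | 0.188
j [ -5.2  28.3  95.6  -0.   56.2 114. ] jawyaw -119.17 xaxis [-2.1e-03 -3.0e-04 -1.0e+00] F [ 0.94 -0.83 -0.73] M [-0.077  0.16  -0.02 ] op 86.9
0.93 [331.8, 183.7, 24.8, 24.2] [0.10086199 0.1039789  0.10471217] [ 0.54763981 -0.12412297  0.10221437]
0.57 [337.3, 232.1, 21.6, 23.0] [0.1011541  0.1036836  0.10481578] [ 0.54542286 -0.12711942  0.10127466]
```

View pics/s7.png

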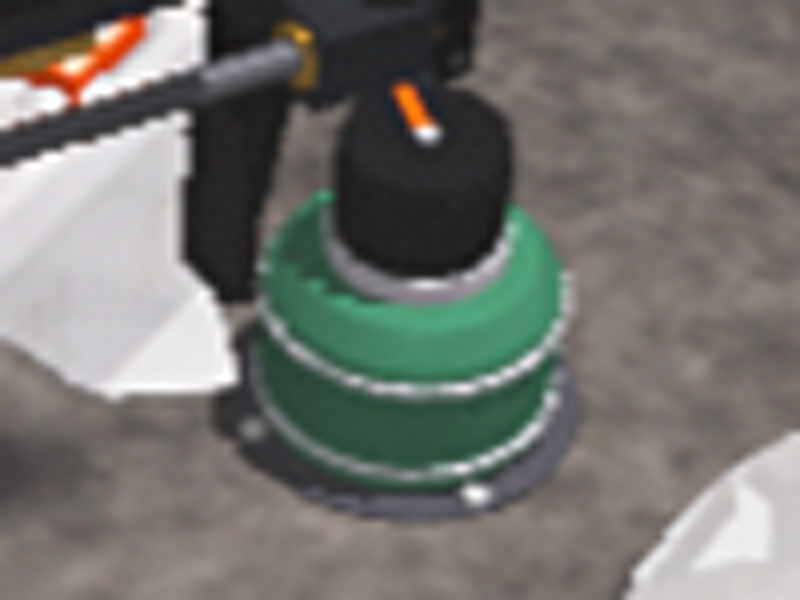

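View pics/t7.png

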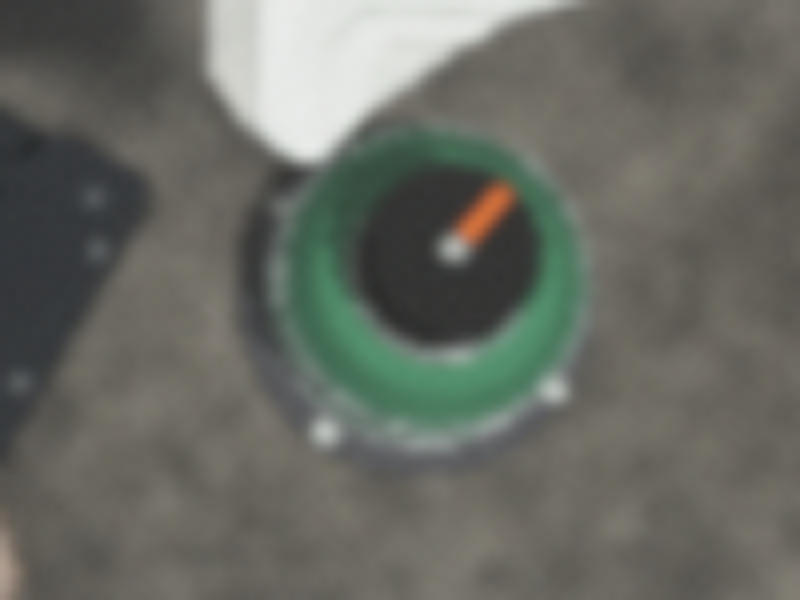

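The cap sits flat on the seat and is clearly visible, with the stripe running from the dot at (455,248) to (510,185) in the top crop. I'll measure the stripe's yaw now against the start.

```bash
cat > stripe.py <<'E'
from h import *
def stripe(img,K,T,ext,z):
    # ray-plane; returns yaw of the orange stripe by PCA of plane points, signed from white dot
    h=cv2.cvtColor(img,cv2.COLOR_BGR2HSV).astype(int)
    m=np.zeros(img.shape[:2],bool);x0,y0,r=ext
    m[int(y0-r):int(y0+r),int(x0-r):int(x0+r)]=1
    b=img.astype(float)
    w=np.clip(b[...,2]-b[...,0]-40,0,None)*m*((h[...,0]<20)|(h[...,0]>170))
    if w.max()==0: return None
    w[w<0.25*w.max()]=0
    v,u=np.nonzero(w);w=w[v,u]
    d=np.stack([(u-K[0,2])/K[0,0],-(v-K[1,2])/K[1,1],-np.ones(len(u))],1)
    R=T[:3,:3];C=-R.T@T[:3,3];D=d@R;P=C+D*((z-C[2])/D[:,2])[:,None]
    c=np.average(P,axis=0,weights=w)[:2];Q=P[:,:2]-c
    S=(Q*w[:,None]).T@Q;ev,V=np.linalg.eigh(S);a=V[:,1]
    return c,np.degrees(np.arctan2(a[1],a[0])),len(u),ev
E
python3 - <<'E'
from stripe import *
cs=bot.capture("scene");ct=bot.capture("top")
for nm,img,c,e,z in [("scene0",cv2.imread("pics/scene0.png"),cs,(252,287,13),.032),("top0",cv2.imread("pics/top0.png"),ct,(212,232,13),.032),("scene",cs["pixels"],cs,(332,176,9),.102),("top",ct["pixels"],ct,(338,231,13),.102)]:
    r=stripe(img,c["K"],c["world_to_cam"],e,z)
    print(nm,r[0].round(4),r[1].round(1),r[2:])
E
```

```text
scene0 [0.5489 0.1596] 130.0 (25, array([0.00930536, 0.11579032]))
top0 [0.5454 0.1612] 131.9 (26, array([0.00652683, 0.04070009]))
scene [ 0.56   -0.1388] 138.4 (17, array([0.00549713, 0.06719766]))
top [ 0.5566 -0.1365] 140.1 (27, array([0.00565709, 0.04013849]))
```

Both cameras agree. The stripe started at about 131° and is now at about -41°, so the cap turned about 172° while the tool turned 196°. It is bottomed, with about 25° of pad slip. The back-off target is a stripe yaw of about 49°. I'll return, regrip at a yaw that leaves the stripe visible at the end, and back off.

```bash
python3 -m crank '[{"offset":[0,0.023,0.041],"spin":0},{"offset":[0,0.023,0.041],"spin":0},{"offset":[0,0.023,0.041],"spin":0},{"offset":[0,0.023,0.041],"spin":0},{"offset":[0,0,0],"spin":-0.14},{"offset":[0,0,0],"spin":-0.14},{"offset":[0,0,0],"spin":-0.14},{"offset":[0,0,0],"spin":-0.14},{"offset":[0,0,0],"spin":-0.14},{"offset":[0,0,0],"spin":-0.14},{"offset":[0,0,0],"spin":-0.14},{"offset":[0,0,0],"spin":0}]' >/dev/null
python3 -m crank '[{"offset":[0,0,0],"spin":0},{"offset":[0,0,0],"spin":0}]'>/dev/null
python3 -c "
from h import *
go(.548,-.128,.258)"
```

```text
t 17.95 pos [ 0.5479 -0.1283  0.3565] grasp [ 0.5479 -0.1283  0.1925] tool-offset [ 0.0985  0.0003 -0.0002] | 0.098
j [-24.6  29.   94.   -0.   57.   38.8] jawyaw -63.35 xaxis [ 1.e-04 -1.e-04 -1.e+00] F [ 0.48 -0.43  0.03] M [-0.048  0.102 -0.003] op 86.4
```

```bash
python3 -m crank '[{"offset":[0.025,0,0],"spin":0},{"offset":[0.03,0,0],"spin":0},{"offset":[0.025,0,0],"spin":0},{"offset":[0.013,0,0],"spin":0},{"offset":[0.005,0,0],"spin":0},{"offset":[0,0,0],"spin":0},{"offset":[0,0,0],"spin":0}]'
python3 m.py
python3 -m crank '[{"offset":[0,0,0],"spin":0},{"offset":[0,0,0],"spin":0},{"offset":[0,0,0],"spin":0},{"offset":[0,0,0],"spin":0},{"offset":[0,0,0],"spin":0},{"offset":[0,0,0],"spin":0},{"offset":[0,0,0],"spin":0},{"offset":[0,0,0],"spin":0}]' 0.03
python3 m.py
```

```text
time_s: 18.65
position: [0.5484, -0.1281, 0.2594]
tcp_rot: [[0.002, 0.893, 0.451], [-0.001, 0.451, -0.893], [-1.0, 0.001, 0.002]]
force: [1.1, -0.1, 0.2]
opening: 0.999
j6 38.69 yaw -63.21 F [ 1.1 -0.1  0.2] Mz 0.034 tau6 0.001 z 0.2594
time_s: 19.45
position: [0.5483, -0.1285, 0.2586]
tcp_rot: [[0.001, 0.893, 0.451], [-0.001, 0.451, -0.893], [-1.0, 0.0, 0.002]]
force: [1.2, -4.3, -0.3]
opening: 0.546
j6 38.68 yaw -63.2 F [ 1.2 -4.3 -0.3] Mz -0.052 tau6 -0.063 z 0.2586
```

Gripped again. Backing off counter-clockwise while rising along the pitch.

```bash
python3 -m crank '[{"offset":[-0.0005,0,0],"spin":-0.14},{"offset":[-0.0005,0,0],"spin":-0.14},{"offset":[0,0,0],"spin":0}]'>/dev/null
python3 m.py
python3 -m crank '[{"offset":[-0.0005,0,0],"spin":-0.14},{"offset":[-0.0005,0,0],"spin":-0.14},{"offset":[-0.0005,0,0],"spin":-0.14},{"offset":[0,0,0],"spin":0}]'>/dev/null
python3 m.py
python3 -m crank '[{"offset":[-0.0005,0,0],"spin":-0.14},{"offset":[-0.0005,0,0],"spin":-0.14},{"offset":[-0.0005,0,0],"spin":-0.14},{"offset":[-0.0005,0,0],"spin":-0.14},{"offset":[0,0,0],"spin":0}]'>/dev/null
python3 m.py
python3 - <<'E'
from stripe import *
cs=bot.capture("scene");cv2.imwrite("pics/s8.png",cv2.resize(cs['pixels'][130:235,270:410],None,fx=5,fy=5,interpolation=2))
for z in(.105,.107): 
  r=stripe(cs["pixels"],cs["K"],cs["world_to_cam"],(332,176,10),z); print(r)
E
```

```text
j6 22.6 yaw -47.12 F [ 1.6 -4.  -6.9] Mz 0.029 tau6 -0.393 z 0.2587
j6 -1.3 yaw -23.22 F [ 1.8 -4.1 -8.7] Mz 0.121 tau6 -0.404 z 0.2602
j6 -33.31 yaw 8.79 F [ 3.2 -4.1 -8.6] Mz 0.118 tau6 -0.353 z 0.2624
(array([ 0.56063087, -0.12431227]), np.float64(-145.59587648199832), 8, array([4.33680869e-19, 1.73896931e-02]))
(array([ 0.5594954 , -0.12214548]), np.float64(-145.59587648199837), 8, array([-4.33680869e-19,  1.72682627e-02]))
```

View pics/s8.png

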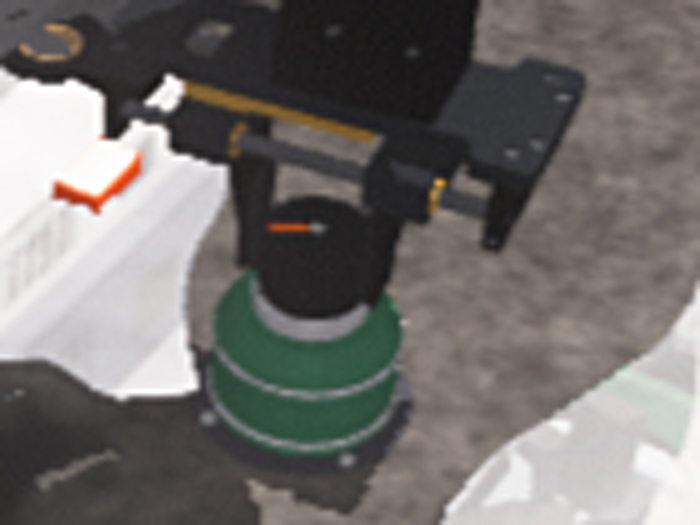

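The stripe now runs from (318,228) to (270,227) in the crop and has turned with the tool: about 72° commanded, 75±4° seen. Now the remaining 18°.

```bash
python3 -m crank '[{"offset":[-0.0005,0,0],"spin":-0.14},{"offset":[-0.0005,0,0],"spin":-0.14},{"offset":[-0.0001,0,0],"spin":-0.034},{"offset":[0,0,0],"spin":0},{"offset":[0,0,0],"spin":0}]'
python3 m.py
python3 - <<'E'
from stripe import *
cs=bot.capture("scene");cv2.imwrite("pics/s9.png",cv2.resize(cs['pixels'][160:195,310:360],None,fx=16,fy=16,interpolation=2))
K,T=cs["K"],cs["world_to_cam"];R=T[:3,:3];C=-R.T@T[:3,3]
def P(u,v,z):
    D=np.array([(u-K[0,2])/K[0,0],-(v-K[1,2])/K[1,1],-1])@R;return C+D*(z-C[2])/D[2]
def pix(p):
    q=R@p+T[:3,3];return K[0,0]*q[0]/-q[2]+K[0,2],-K[1,1]*q[1]/-q[2]+K[1,2]
im=cs["pixels"].astype(float);s=im[166:186,320:342]
w=np.clip(s[...,2]-s[...,0]-25,0,None);v,u=np.mgrid[166:186,320:342]
o=np.array([(u*w).sum(),(v*w).sum()])/w.sum()
# white-dot: bright, unsaturated, near stripe
mx=s.max(2);mn=s.min(2);g=np.clip(mn-60,0,None);g[(np.hypot(u-o[0],v-o[1])>9)]=0
d=np.array([(u*g).sum(),(v*g).sum()])/max(g.sum(),1e-9)
print("orange",o,"dot",d,(w>0).sum(),(g>0).sum())
for z in(.106,.108):
    a=P(*o,z);b=P(*d,z);c=a-b;print(z,a.round(4),b.round(4),np.degrees(np.arctan2(c[1],c[0])).round(1))
    for cc in [(.5495,-.1265)]: print("from centre",np.degrees(np.arctan2(a[1]-cc[1],a[0]-cc[0])).round(1))
print(stripe(cs["pixels"],K,T,(331,176,9),.107))
# model-predicted slope for yaw values
for yaw in(30,35,40,45,50,55,60):
    q=np.radians(yaw);p0=P(*d,.107);p1=p0+.018*np.array([np.cos(q),np.sin(q),0]);a=np.array(pix(p0));b=np.array(pix(p1));print(yaw,(b-a).round(1),end=' ')
E
```

```text
time_s: 21.2
position: [0.5481, -0.1281, 0.2636]
tcp_rot: [[0.0, -0.45, 0.893], [-0.0, 0.893, 0.45], [-1.0, -0.001, -0.0]]
force: [1.7, -4.7, -9.3]
opening: 0.545
j6 -51.25 yaw 26.74 F [ 1.7 -4.7 -9.3] Mz 0.025 tau6 0.063 z 0.2636
orange [327.69750231 175.6947271 ] dot [326.92828685 169.31633466] 19 34
0.106 [ 0.5584 -0.1215  0.106 ] [ 0.571  -0.1395  0.106 ] 125.0
from centre 29.3
0.108 [ 0.5572 -0.1194  0.108 ] [ 0.5698 -0.1373  0.108 ] 125.0
from centre 42.7
(array([ 0.5581789, -0.1204106]), np.float64(49.771370405113316), 9, array([0.00046673, 0.02014455]))
30 [-8.2 -0.4] 35 [-8.2  0.1] 40 [-8.1  0.5] 45 [-8.   0.9] 50 [-7.8  1.4] 55 [-7.5  1.8] 60 [-7.2  2.2]
```

View pics/s9.png

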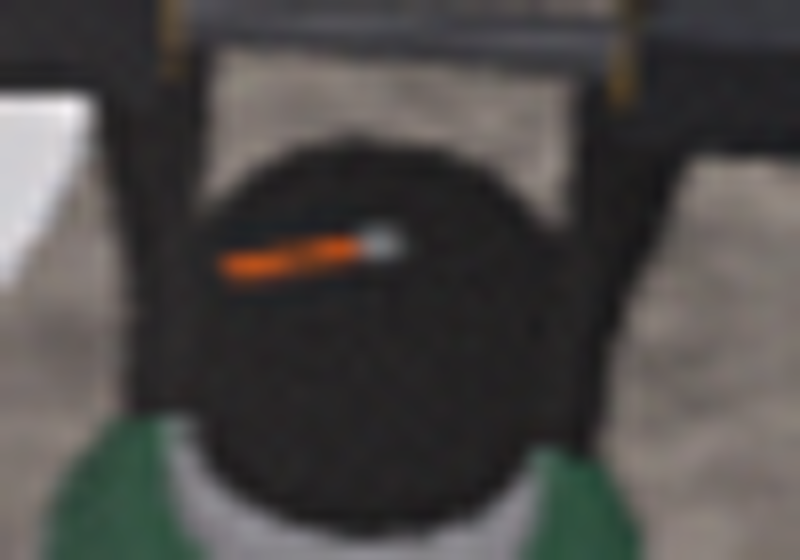

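The stripe runs from (382,243) to (228,268) in the crop. Its slope gives a yaw of about 49°, the fit gives 49.8°, and the target is 49.3°. The rise is 5.0 mm, as expected with the play. Next I check stillness and the bystanders.

```bash
python3 -m crank '[{"offset":[0,0,0],"spin":0},{"offset":[0,0,0],"spin":0},{"offset":[0,0,0],"spin":0},{"offset":[0,0,0],"spin":0},{"offset":[0,0,0],"spin":0}]'>/dev/null; python3 m.py
python3 - <<'E'
from stripe import *
cs=bot.capture("scene");W=pts(cs);cv2.imwrite("pics/s10.png",cs["pixels"])
print(stripe(cs["pixels"],cs["K"],cs["world_to_cam"],(331,176,9),.107)[1])
for l in ["capacitor","choke","relay"]:
    r=bot.regions_of(l,cs)
    if r:
        r=r[0];p=W[r["region"]&(cs["depth"]>0)];print(l,round(r["p"],2),r["extent"],((p.min(0)+p.max(0))/2).round(3))
E
```

```text
j6 -51.24 yaw 26.74 F [ 2.6 -4.6 -9.3] Mz 0.038 tau6 0.062 z 0.2636
49.850560288010364
capacitor 0.69 [290.4, 167.4, 15.4, 12.5] [ 0.671 -0.136  0.088]
choke 0.76 [331.4, 260.6, 22.9, 17.5] [0.473 0.008 0.012]
relay 0.64 [329.6, 206.9, 49.3, 40.6] [ 0.549 -0.124  0.038]
```

View pics/s10.png

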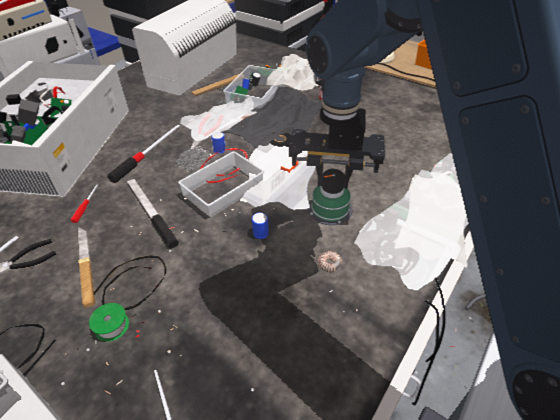

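The picture shows the capacitor at (260,226), the choke at (330,260) and the relay at (290,166), all where they started. In this frame the network mislabelled the relay as the capacitor and the canister as the relay. The cap is still, so I'm handing in.

```bash
python3 -c "
from rig import bot
print(bot.hand_in())"
```

```text
the job is handed in; nothing more can be done
None
```

I screwed the cap clockwise onto the canister until it bottomed out, backed it off a quarter turn, and handed in with the gripper still holding it.

- **Bottoming out:** The rim reached the seat and the torque then levelled off at about 0.4 N·m. I let go to look: the cap had turned about 172° while the gripper turned 196°, so the pads slipped about 25° on a cap that would turn no further. Both cameras agreed on the stripe, and its measured top height matched a cap on the seat.
- **Back-off:** After regripping, the gripper turned back 89.9° and rose 5 mm, which fits a quarter turn less the thread play. The stripe read about 49–50° against a target of 49.3°, and it held steady over the last half second.
- **Holding load:** At hand-in the arm was still pulling up on the cap with about 9 N and sideways with about 5 N. Both were steady, and I left them as they were.
- **Bystanders:** The capacitor, choke and relay look to be where they started. In the last picture the network confirmed only the choke. It labelled the relay as the capacitor and the canister as the relay, so I judged those two by eye.

The last reading before hand-in was at about 22 s of the 64 s allowed, and no force reading passed about 11 N.

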